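# Lay the bottle in the drink chiller and hold the run dial at its third click

### The arm

A 6-joint arm with a two-finger parallel gripper is mounted at the origin on a cart in front of the work surface, level with it; the furniture and walls round the work are solid. World frame = base frame: x ahead of the robot, y to its left, z up, the work surface at z = 0. Lengths are in mm, angles in rad, forces in N, time in s.
With the tool pointing down it reaches from about 275 to 825 mm from the base axis. Payload 4.9 kg.
Tool frame: the origin (TCP) lies midway between the tips of the shut fingers; the grasp point (between the pads) lies 19 mm behind it; z points along the fingers, y is the line along which they close (so a half turn about z gives the same grasp; the last joint's range is limited). The gripper opens to 85 mm and grips with 20 to 120 N. Pads are 22 mm wide; open, the fingers measure 114 mm over their backs; the gripper's body (76 mm by 85 mm) begins 54 mm behind the grasp point. The pads swing forward as they close: fully open they stand 13 mm farther back than shut.
Start: joints at [-1.479, 0.326, -0.193, 1.052, 0, 1.437], TCP at [123.148, -536.053, 192.581] pointing down, gripper open.
Joint ranges: [-2.65, 2.65], [-0.97, 1.79], [-1.3, 1.35], [-1.93, 2.1], [-1.47, 1.37], [-3.14, 3.14]. Speed limits (rad/s): [2.57, 2.57, 3.14, 3.14, 3.14, 3.14].

### API

Orientations are given as a 3x3 rotation matrix whose columns are the frame's x, y, z axes.
In Python, from bench import state, read_camera, hand_in gives the robot as it stands.
- The arm moves only by the tool apply_moves, never from a script. Its argument "rows" is one flat list of numbers, 6 for each row, row after row: the shift along the tool's x, y, z in parts of the range, where 1.0 means 750 mm, then the turn, a rotation vector about the tool's x, y, z in normalised numbers (1 is 120 degrees). A call has 1 to 10 rows; each row is the pose to reach, as a shift and turn from the pose commanded when the call began, along the tool's axes at that moment; what a row does not reach only later rows make up. A row lasts 1/12 s, in which the tool goes at most 41.7 mm and 7.16 degrees, less where a joint would pass 70% of its speed; a pose out of reach is approached as far as the arm can. A call with a gripper value outside its range is refused whole. "grip" is the finger opening in mm, from 0 to 85.4, set as the call begins (left out, the last holds). The fingers move at their own pace and stop on an object; the grip force is fixed at half the most. Time passes only in rows, so rows that repeat a pose let the fingers close. It gives the time, the measured TCP pose, the force, the opening and the grip force at its end, in the units of the state.
- state(): the state, without advancing time (a new reading comes with each control period).
- read_camera(name): name is "side" or "top"; returns a dict with "color" (480x640x3 uint8, blue, green, red), "fx", "fy", "cx", "cy" (pixels), "pose" (4x4, takes a point from camera to world coordinates). Camera axes: x right, y down, z forward; pixel columns grow to the right and rows downward; lengths in mm; the calibration is good to about 2 mm. A picture is of the moment at which its call begins. There is no depth.
- hand_in(): hands the job in; it is judged then, once.
The state is a dict: "clock": time; "joints": joint angles; "joint_vel": joint speeds; "joint_torque": joint torques, N m; "tool_pos": TCP position; "tcp_rot": TCP orientation; "force": force on the tool from outside, world axes, zero at the start; "ft_torque": the same for the moment, N m; "finger_gap": finger opening in mm; "gripper_force": force on a finger pad.
Only numpy, scipy, OpenCV 4.12 (cv2) and the standard library are available. Lean on these libraries where they do the work, as an engineer would, in place of code of your own. Each camera call takes 0.05 s, during which the arm holds its last target. There are 200 camera calls.

### The job

Lay the upright water bottle on its side on the two rollers of the drink chiller, its foot up against the end plate and its cap end out over the open end; lower it there rather than dropping it, and let go. Then press the chiller's spring-return dial down by its paddle, past the first two clicks to the third, and keep it held there: finish while still holding it down, since it springs back when released. Do not press the dial before the bottle lies on the rollers, and leave the tin, the mug and the spice jar where they stand.

Things in the scene. Friction and masses are not known exactly. Their poses are not given: they have to be found in the camera images.
- bottle: Clear plastic water bottle, closed, standing upright on the worktop; 211 mm high, 0.2 to 0.4 kg. Body 62 mm in diameter, narrowing at the shoulder to a neck and cap 31 mm wide from 172 to 197 mm up, with a 20 mm wide tip above. Origin: centre of its foot; z runs along the bottle to the cap.
- bottle_neck (a point): On the bottle's axis 190 mm from its foot, in the 31 mm wide cap: a good place to grip (rigid, 60 N does no harm and holds the bottle level by this end); moves with the bottle.
- chiller: White table-top drink chiller, fixed, 120 mm deep (x = -55 to +65 mm) by 310 mm wide (y = -140 to +170 mm). Origin on the worktop under the middle of the cradle; x points away from the robot, y along the rollers to the end plate and dial (left), z up. Base plate top at z = 16 mm. A bottle lying on the rollers has its axis along y at x = 0, z = 72.5 mm.
- roller_end (a point): Open (right) end of the cradle, midway between the two rollers, 40 mm up, y = -110 mm in the chiller's frame. Rollers: black rubber, fixed, 20 mm in diameter, along y up to y = +40 mm, centres 50 mm apart (x = +-25 mm), tops 50 mm up. A low bracket just outside this end is 52 mm high. Axes as the chiller's.
- cradle_foot (a point): Where the centre of the bottle's foot comes when it lies home: on the end plate's face, y = +50 mm, 72.5 mm up in the chiller's frame. The end plate is 90 mm wide, 8 mm thick, its top 96 mm up. Axes as the chiller's. Beware: behind chiller and bottle stands a microwave 300 mm high, its front from world x = 0.53 to 0.6 m; left of the chiller is the cooker with a lidded pan.
- dial_axis (a point): Centre of the dial at the front of its housing, x = 26, y = 85, z = 70 mm in the chiller's frame; axes as the chiller's. The dial turns about the chiller's x; black disc 48 mm across, a hub 24 mm thick reaching 50 mm forward, the paddle on its left. Housing: x = 28 to 62, y = 56 to 168 mm, top 100 mm up; dots on its front mark the clicks.
- dial (a joint): Angle of the dial, rad: 0 at rest, grows as the paddle is pressed down. Clicks at 0.26 (first, one dot), 0.52 (second, two dots) and 0.785 (third, three dots); end stop at 0.84, which may be touched. A spring returns it to 0 from everywhere; pressing takes about 3 to 9 N at the paddle.
- paddle_top (a point): Centre of the paddle's upper face, 34 mm (along chiller x) by 30 mm, 56 mm left of the dial's axis, at chiller x = -12 mm, 40 mm before the housing. Rest: paddle slopes up 22 degrees, this point 95 mm up. Third click: slopes down 23 degrees, point 52 mm up, its y within 5 mm of before. Press down with closed fingertips. Turns with the dial.
- tin: Bystander: food tin, 75 mm in diameter, 110 mm high; origin at the centre of its underside. Leave alone.
- mug: Bystander: white dotted mug, 93 mm high; origin at the centre of its underside. Leave alone.
- spice: Bystander: small spice jar with a dark cap, 41 mm in diameter, 105 mm high; origin at the centre of its underside. Leave alone.

How it is judged (in metres and radians):
On the way, in this order (a step that is already met when the one before it is completed fails the run):
1. the bottle lies on the rollers, foot at the end plate, and is released (angle between the z axis of bottle and the y axis of chiller, either way round below 0.12 rad and x of bottle in the frame of cradle_foot between -0.012 and 0.012 m and z of bottle in the frame of cradle_foot between -0.012 and 0.012 m and y of bottle in the frame of cradle_foot between -0.015 and 0.005 m and y of bottle_neck in the frame of cradle_foot below -0.17 m and contact force between the fingers and bottle below 0.1 N), for 0.3 s.
2. the fingers hold the dial at its third click (angle between the z axis of bottle and the y axis of chiller, either way round below 0.12 rad and x of bottle in the frame of cradle_foot between -0.012 and 0.012 m and z of bottle in the frame of cradle_foot between -0.012 and 0.012 m and y of bottle in the frame of cradle_foot between -0.015 and 0.005 m and y of bottle_neck in the frame of cradle_foot below -0.17 m and value of joint dial above 0.71 rad and contact force between the fingers and dial above 1.5 N), for 0.5 s.
At the end, for the whole second after the job is handed in: Bottle still and released on the rollers (axis within 12 mm and 0.12 rad, foot within 15 mm of the end plate, cap away from it); the fingers press the dial with over 1.5 N and keep it at the third click (joint above 0.71 rad, end stop allowed) through the last second (all of step 2 and linear speed of bottle below 0.02 m/s and contact force between the fingers and bottle below 0.1 N); the arm keeps its last pose, push and grip.
It fails at once if the dial is pressed while the bottle is not lying on the rollers (value of joint dial above 0.2 rad and not (angle between the z axis of bottle and the y axis of chiller, either way round below 0.12 rad and x of bottle in the frame of cradle_foot between -0.012 and 0.012 m and z of bottle in the frame of cradle_foot between -0.012 and 0.012 m and y of bottle in the frame of cradle_foot between -0.015 and 0.005 m and y of bottle_neck in the frame of cradle_foot below -0.17 m)).
It fails at once if the bottle is dropped or left to topple: it moves faster than 0.5 m/s or turns faster than 4 rad/s with no finger on it (contact force between the fingers and bottle below 0.1 N and (linear speed of bottle above 0.5 m/s or angular speed of bottle above 4 rad/s)).
It fails at once if the tin, mug or spice jar is shifted by more than 30 mm (distance of any of tin, mug, spice from where it was at the start of the episode above 0.03 m).
It also fails if it takes over 64 s, if anything falls off the work surface, if the arm or the gripper's body presses on something with over 40 N, if the wrist force passes 120 N, or if a joint passes its speed limit or range.

## Working session

There is one attempt and no reset: what is moved stays moved. The work goes in short steps, Python scripts to look and compute and a tool call to move; the robot and the scene stay as the last step left them, time stands still between calls to the robot, and variables do not carry over. Pictures are saved under pics/ and viewed, at most 10 in all, crops included, and the job is handed in when it is done.

Besides the shell and the picture viewer there is one more tool, called after "Request:" in YAML: its name, and indented under it one key for each argument. apply_moves: Moves the arm, as the interface text tells. Its arguments: {"type":"object","properties":{"rows":{"type":"array","items":{"type":"number"}},"grip":{"type":"number"}},"required":["rows"]}

```bash
mkdir -p pics; python3 - <<'E'
from bench import *
import cv2,numpy as np
np.set_printoptions(precision=4,suppress=True)
for n in("side","top"):
    c=read_camera(n);cv2.imwrite(f"pics/{n}0.png",c["color"]);print(n,c["fx"],c["fy"],c["cx"],c["cy"]);print(np.array(c["pose"]))
s=state();print(s["clock"],s["tool_pos"],s["tcp_rot"],s["force"])
E
```

```text
side 438.6438515956245 438.6438515956245 322.4610545989849 240.61842152625488
[[  -0.9999    0.0064    0.008   480.2605]
 [   0.0018    0.8772   -0.4801  353.4861]
 [  -0.0101   -0.48     -0.8772 1124.8153]
 [   0.        0.        0.        1.    ]]
top 507.8727539077565 507.8727539077565 321.89345511646707 241.44631491661897
[[   0.0008   -0.9821    0.1884  299.8617]
 [  -0.9998   -0.0044   -0.0188 -172.0533]
 [   0.0193   -0.1884   -0.9819 1236.019 ]
 [   0.        0.        0.        1.    ]]
0.1 [ 123.0881 -535.4379  191.8546] [[ 0.9746  0.2239 -0.0002]
 [ 0.2239 -0.9746  0.0016]
 [ 0.0002 -0.0016 -1.    ]] [-0.0442  0.5562  0.2396]
```

View pics/side0.png

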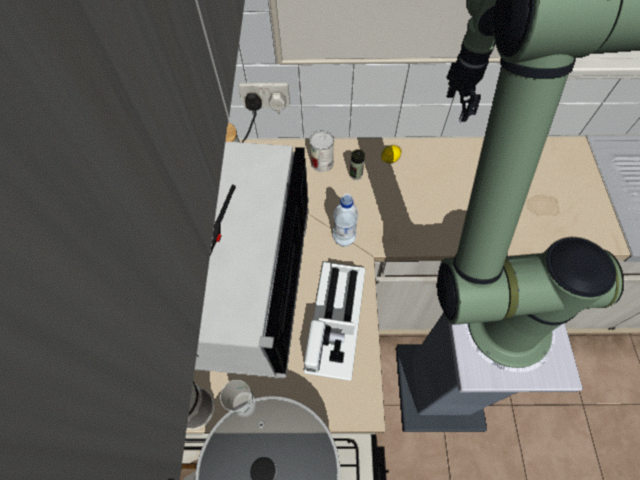

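View pics/top0.png

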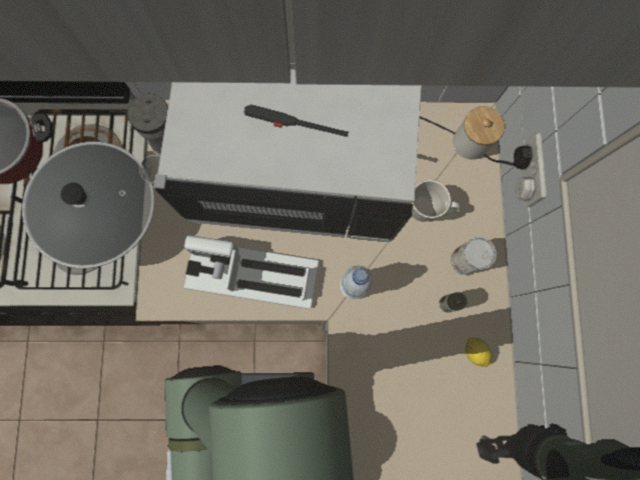

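The side view shows the bottle at about (345,220) and the chiller at (335,320). The top view shows the bottle cap at (358,275), the chiller spanning (185..322, 237..307) and the dial at its left. I'll enlarge both.

```bash
python3 - <<'E'
import cv2,numpy as np
a=cv2.imread("pics/top0.png")[225:315,175:385];b=cv2.imread("pics/side0.png")[185:385,295:375]
cv2.imwrite("pics/topc.png",cv2.resize(a,None,fx=3.8,fy=3.8,interpolation=cv2.INTER_CUBIC))
b=cv2.rotate(b,cv2.ROTATE_90_COUNTERCLOCKWISE)
cv2.imwrite("pics/sidec.png",cv2.resize(b,None,fx=4,fy=4,interpolation=cv2.INTER_CUBIC))
E
```

```text
(no output)
```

View pics/topc.png

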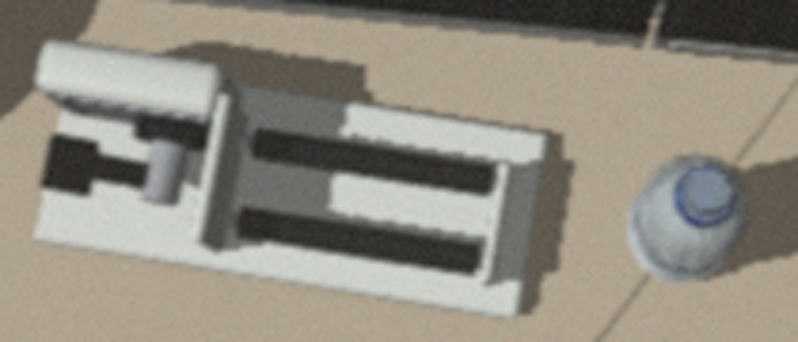

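View pics/sidec.png

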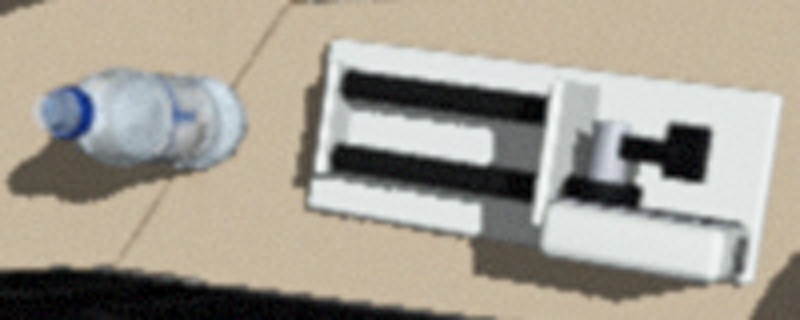

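```bash
cat > fit.py <<'E'
from bench import *
import numpy as np
from scipy.optimize import least_squares
np.set_printoptions(precision=2,suppress=True)
C={n:read_camera(n) for n in("top","side")}
def proj(n,P):
    c=C[n];T=np.linalg.inv(np.array(c["pose"]));p=T[:3,:3]@np.array(P,float)+T[:3,3]
    return np.array([c["fx"]*p[0]/p[2]+c["cx"],c["fy"]*p[1]/p[2]+c["cy"]])
tp=lambda X,Y:np.array([175+(X+.5)/3.8-.5,225+(Y+.5)/3.8-.5])
sd=lambda X,Y:np.array([295+79.5-(Y+.5)/4,184.5+(X+.5)/4])
O=[("top",tp(36,240),(-55,170,16)),("top",tp(518,317),(-55,-140,16)),("top",tp(549,130),(65,-140,16)),
("top",tp(494,175),(25,-110,50)),("top",tp(479,253),(-25,-110,50)),("top",tp(70,163),(-12,141,95)),
("side",sd(781,95),(-55,170,16)),("side",sd(332,40),(-55,-140,16)),("side",sd(308,208),(65,-140,16)),
("side",sd(688,152),(-12,141,95))]
def W(q,P):
    c,s=np.cos(q[2]),np.sin(q[2]);return np.array([q[0]+c*P[0]-s*P[1],q[1]+s*P[0]+c*P[1],P[2]])
f=lambda q:np.concatenate([proj(n,W(q,P))-u for n,u,P in O])
if __name__=="__main__":
    r=least_squares(f,[440,0,0],x_scale=[100,100,.1]);print(r.x[:2],"yaw %.4f"%r.x[2]);print(f(r.x).reshape(-1,2))
    B=[("top",tp(709,190),210),("side",sd(59,111),210)]
    g=lambda q:np.concatenate([proj(n,(q[0],q[1],z))-u for n,u,z in B])
    b=least_squares(g,[440,-200]);print("bottle",b.x,g(b.x))
    for n,inv in(("top",lambda u:(u-[175,225])*3.8),("side",lambda u:np.array([(u[1]-185)*4,(374.5-u[0])*4]))):
        for z in(0,):print(n,[inv(proj(n,(b.x[0]+31*np.cos(t),b.x[1]+31*np.sin(t),z))) for t in(0,1.57,3.14,4.71)])
E
python3 fit.py
```

```text
[448.75 -40.89] yaw -0.1542
[[-0.58 -0.38]
 [ 0.56 -0.35]
 [ 0.22 -0.24]
 [-0.35  0.3 ]
 [ 0.15  0.81]
 [-1.63 -0.41]
 [ 0.56 -0.47]
 [ 0.24 -1.31]
 [-0.28 -0.99]
 [-0.38  0.46]]
bottle [ 428.07 -269.5 ] [-1.12  0.13 -0.15 -1.66]
top [array([672.39, 181.65]), array([624.67, 229.44]), array([673.31, 278.02]), array([721.06, 229.86])]
side [array([213.35, 165.3 ]), array([250.52, 121.94]), array([212.86,  80.64]), array([176.49, 123.93])]
```

```bash
cat > h.py <<'E'
from bench import *
import numpy as np
from scipy.spatial.transform import Rotation as R
np.set_printoptions(precision=1,suppress=True)
yaw=-0.154;X=np.array([np.cos(yaw),np.sin(yaw),0]);Y=np.array([-np.sin(yaw),np.cos(yaw),0]);Z=np.array([0,0,1.])
O=np.array([448.7,-40.9,0])
def ch(x,y,z):return O+x*X+y*Y+z*Z
def rot(tau):
    t=np.radians(tau);z=np.sin(t)*Y-np.cos(t)*Z
    return np.column_stack([np.cross(X,z),X,z])
def go(p,tau,back=19):
    """grasp point (back=19) or TCP (back=0) to world p with tilt tau"""
    s=state();A=np.array(s["tcp_rot"]);T=rot(tau);p=np.array(p)+back*T[:,2]
    print("shift",A.T@(p-np.array(s["tool_pos"])),"turn",np.degrees(R.from_matrix(A.T@T).as_rotvec()),"tcp->",p)
def st():
    s=state();print("t",s["clock"],"tcp",np.array(s["tool_pos"]),"j",np.round(s["joints"],2),"F",np.array(s["force"]),"gap",s["finger_gap"],s["gripper_force"])
E
python3 -c "
from h import *
b=np.array([428,-271,190.])
go([330,-200,400],0,0)
t=rot(-60)[:,2]
go(b-80*t,-60)"
```

```text
shift [ 276.8 -281.  -207.6] turn [ -0.   -0.  -68.2] tcp-> [ 330. -200.  400.]
shift [ 376.  -238.8  -28.1] turn [-35.6 -52.5 -61.6] tcp-> [ 436.1 -218.8  220.5]
```

Units first: shifts go in shares of 750 mm and turns go in shares of 120 degrees. So -205 mm is -0.2733, -190 mm is -0.2533, -42 degrees is -0.35.

Request:
apply_moves:
  rows: [0,0,-0.0533,0,0,0,0,0,-0.1067,0,0,0,0,0,-0.16,0,0,0,0,0,-0.2133,0,0,-0.05,0.0267,-0.0267,-0.2533,0,0,-0.1,0.06,-0.06,-0.2733,0,0,-0.15,0.0933,-0.0933,-0.2733,0,0,-0.2,0.1267,-0.1267,-0.2733,0,0,-0.25,0.16,-0.16,-0.2733,0,0,-0.3,0.1933,-0.1933,-0.2733,0,0,-0.35]
  grip: 75

```text
clock: 1.03
tool_pos: [232.5, -360.7, 397.6]
tcp_rot: [[0.571, 0.821, 0.0], [0.821, -0.571, -0.0], [0.0, 0.0, -1.0]]
force: [-0.1, -0.2, 0.3]
finger_gap: 75.0
gripper_force: 0.0
```

In the tool's units: 190 mm is 0.2533, 180 mm is 0.24, -26 degrees is -0.2167.

Request:
apply_moves:
  rows: [0.0267,0,0,0,0,-0.0583,0.0533,0,0,0,0,-0.1167,0.08,0,0,0,0,-0.175,0.1067,0,0,0,0,-0.2167,0.1333,0,0,0,0,-0.2167,0.16,0,0,0,0,-0.2167,0.1867,0,0,0,0,-0.2167,0.2133,0,0,0,0,-0.2167,0.24,0,0,0,0,-0.2167,0.2533,0,0,0,0,-0.2167]

```text
clock: 1.87
tool_pos: [341.9, -205.1, 397.6]
tcp_rot: [[0.156, 0.988, 0.0], [0.988, -0.156, 0.001], [0.001, 0.0, -1.0]]
force: [-0.1, -0.8, -0.0]
finger_gap: 75.0
gripper_force: 0.0
```

```bash
python3 -c "
from h import *
st()
b=np.array([428,-271,190.])
t=rot(-60)[:,2]
go(b-130*t+[0,0,80],-60)
go(b-100*t,-60)"
```

```text
t 1.8667 tcp [ 341.9 -205.1  397.6] j [-0.7 -0.  -0.1  1.5  0.   1. ] F [-0.1 -0.8 -0. ] gap 75.00038878611797 0.0
shift [44.4 95.1 72.2] turn [ -0.1 -60.   -0.1] tcp-> [ 442.7 -176.   325.5]
shift [ 18.4  95.1 167.1] turn [ -0.1 -60.   -0.1] tcp-> [ 438.8 -201.7  230.5]
```

In the tool's units: 95 mm is 0.1267, 80 mm is 0.1067, -60 degrees is -0.5.

Request:
apply_moves:
  rows: [0.0067,0.0133,0.0107,0,-0.0542,0,0.0133,0.0267,0.0213,0,-0.1083,0,0.02,0.04,0.032,0,-0.1667,0,0.0267,0.0533,0.0427,0,-0.225,0,0.0333,0.0667,0.0533,0,-0.2833,0,0.04,0.08,0.064,0,-0.3333,0,0.0467,0.0933,0.0747,0,-0.3917,0,0.0533,0.1067,0.0853,0,-0.45,0,0.0587,0.1267,0.096,0,-0.5,0,0.0587,0.1267,0.096,0,-0.5,0]

```text
clock: 2.7
tool_pos: [442.0, -175.8, 315.1]
tcp_rot: [[0.058, 0.988, -0.144], [0.492, -0.154, -0.857], [-0.869, -0.021, -0.495]]
force: [-1.5, 1.0, -3.1]
finger_gap: 75.1
gripper_force: 0.0
```

```bash
python3 -c "
from h import *
import cv2
st()
b=np.array([428,-271,190.])
t=rot(-60)[:,2]
go(b-70*t,-60);go(b,-60)
"
```

```text
t 2.7 tcp [ 442.  -175.8  315.1] j [ 0.1  0.4 -0.3  1.3 -1.   2. ] F [-1.5  1.  -3.1] gap 75.0791385756139 0.0
shift [60.8  2.9 94.5] turn [-0.6  0.3  1. ] tcp-> [ 434.8 -227.4  215.5]
shift [ 61.1   3.7 164.5] turn [-0.6  0.3  1. ] tcp-> [ 425.5 -287.3  180.5]
```

In the tool's units: 95 mm is 0.1267, 90 mm is 0.12, 1 degrees is 0.0083.

Request:
apply_moves:
  rows: [0.0133,0,0.02,0,0,0,0.0267,0.0013,0.04,0,0,0,0.04,0.0027,0.06,0,0,0,0.0533,0.004,0.08,0,0,0,0.0667,0.004,0.1,0,0,0.0083,0.0813,0.004,0.12,-0.005,0.0025,0.0083,0.0813,0.004,0.1267,-0.005,0.0025,0.0083,0.0813,0.004,0.1267,-0.005,0.0025,0.0083]

```text
clock: 3.37
tool_pos: [435.7, -230.7, 225.6]
tcp_rot: [[0.097, 0.987, -0.127], [0.496, -0.159, -0.854], [-0.863, 0.02, -0.505]]
force: [0.8, 0.3, -0.0]
finger_gap: 75.2
gripper_force: 0.0
```

```bash
python3 -c "
from h import *
import cv2
st()
b=np.array([428,-271,190.])
go(b,-60)
a=read_camera('side')['color'][165:285,300:420];c=read_camera('top')['color'][215:335,290:410]
cv2.imwrite('pics/pre.png',cv2.resize(np.hstack([a,c]),None,fx=3.3,fy=3.3,interpolation=2))
"
```

```text
t 3.3667 tcp [ 435.7 -230.7  225.6] j [-0.   0.4 -0.5  0.9 -1.   1.8] F [ 0.8  0.3 -0. ] gap 75.17444418920199 0.0
shift [ 9.9 -2.  72.4] turn [ 0.3 -0.3 -1.2] tcp-> [ 425.5 -287.3  180.5]
```

View pics/pre.png

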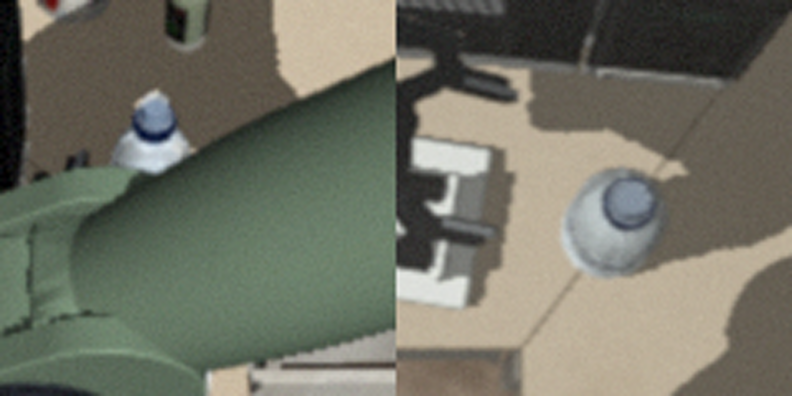

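The picture shows the two open fingers at (505,90) and (485,230) and the cap at (630,200), all in crop coordinates of the right (top-view) half. The cap looks a little low against the fingers' centre line, so I'll check by projecting the points.

```bash
python3 -c "
from h import *
from fit import proj
s=state();A=np.array(s['tcp_rot']);p=np.array(s['tool_pos'])
for bk in(5,12):
  for d in(-57,-37.5,37.5,57):
    q=p-bk*A[:,2]+d*A[:,1];u=proj('top',q);print(bk,d,q,(u-[290,215])*3.3+[396,0])
for P in([428,-271,211],[428,-271,185],[428,-271,0]):
  u=proj('top',P);v=proj('side',P);print(P,(u-[290,215])*3.3+[396,0],(v-[300,165])*3.3)
"
```

```text
5 -57 [ 381.85 -216.54  227.76] [543.01 269.81]
5 -37.5 [ 401.1 -219.6  228.2] [548.   237.72]
5 37.5 [ 475.15 -231.38  229.87] [566.89 116.19]
5 57 [ 494.41 -234.44  230.3 ] [571.73  85.08]
12 -57 [ 382.72 -210.56  231.3 ] [533.28 267.84]
12 -37.5 [ 401.98 -213.62  231.73] [538.31 235.65]
12 37.5 [ 476.03 -225.4   233.4 ] [557.39 113.74]
12 57 [ 495.28 -228.46  233.84] [562.27  82.54]
[428, -271, 211] [629.88 197.13] [153.46 105.59]
[428, -271, 185] [625.98 202.24] [152.19 124.59]
[428, -271, 0] [602.87 232.5 ] [144.43 240.31]
```

```bash
python3 -c "
from h import *
import cv2
st()
a=read_camera('top')['color'];st()
o=cv2.imread('pics/pre.png')[:,396:];n=cv2.resize(a[215:335,290:410],None,fx=3.3,fy=3.3,interpolation=2)
print('diff to earlier',np.abs(o.astype(int)-n).mean())
cv2.imwrite('pics/pre2.png',cv2.resize(a[220:310,270:390],None,fx=6.5,fy=6.5,interpolation=2))
"
```

```text
t 3.5667 tcp [ 437.5 -229.8  226.5] j [-0.   0.4 -0.5  0.9 -1.   1.8] F [-0.1 -0.5  0.4] gap 75.24123089721881 0.0
t 3.6167 tcp [ 437.5 -229.7  226.3] j [-0.   0.4 -0.5  0.9 -1.   1.8] F [ 0.  -0.7 -0. ] gap 75.05882428549941 0.0
diff to earlier 2.774742373227222
```

View pics/pre2.png

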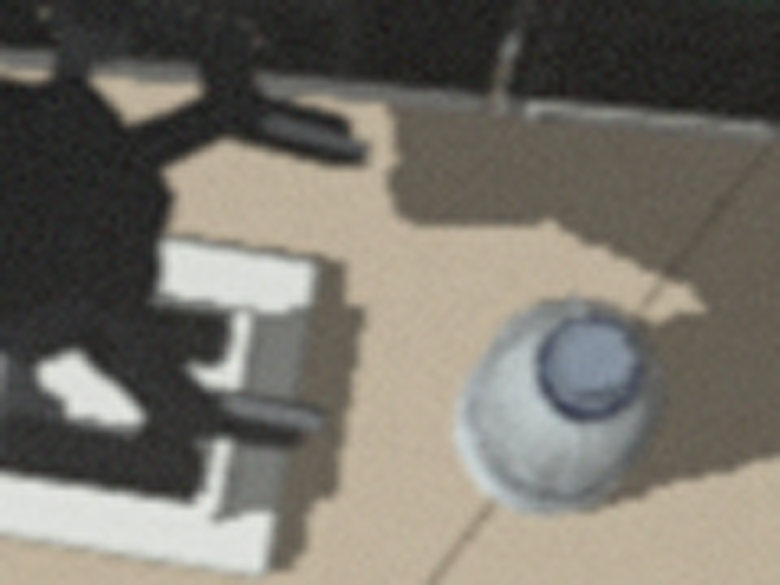

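```bash
python3 -c "
from h import *
from fit import proj
import cv2
for z in (192,205,222,240):
  print(z,proj('side',[123,-536,z]),proj('top',[123,-536,z]))
a=cv2.imread('pics/side0.png')[85:130,435:500];b=cv2.imread('pics/top0.png')[415:480,465:530]
b=cv2.resize(b,None,fx=6,fy=6);a=cv2.resize(a,None,fx=6,fy=6);b=b[:270]
cv2.imwrite('pics/g.png',np.hstack([a,b]))
"
```

```text
192 [451.35 122.43] [496.62 430.61]
205 [452.49 119.11] [499.01 431.8 ]
222 [454.03 114.67] [502.24 433.4 ]
240 [455.69 109.86] [505.77 435.16]
```

View pics/g.png

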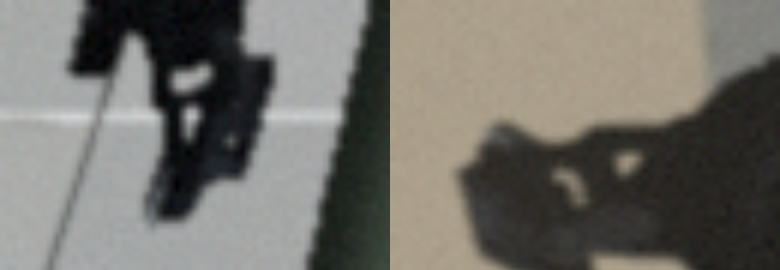

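```bash
python3 -c "
from h import *
from fit import proj
for q in ([132,-577,205],[114,-495,205],[136,-591,205],[110,-481,205]):
  print(q,(proj('side',q)-[435,85])*6,(proj('top',q)-[465,415])*6+[390,0])
"
```

```text
[132, -577, 205] [ 73.55 140.6 ] [717.84  71.26]
[114, -495, 205] [137.39 270.77] [469.71 130.5 ]
[136, -591, 205] [ 61.1  119.21] [759.74  58.21]
[110, -481, 205] [150.74 293.84] [427.26 143.7 ]
```

The open fingertips appear about 40 mm behind the reported TCP. I'll shut the gripper here in free space to calibrate the tip position.

Request:
apply_moves:
  rows: [0,0,0,0,0,0,0,0,0,0,0,0,0,0,0,0,0,0,0,0,0,0,0,0,0,0,0,0,0,0,0,0,0,0,0,0,0,0,0,0,0,0,0,0,0,0,0,0]
  grip: 0

```text
clock: 4.48
tool_pos: [436.7, -229.9, 225.3]
tcp_rot: [[0.097, 0.987, -0.126], [0.496, -0.157, -0.854], [-0.863, 0.02, -0.504]]
force: [0.2, -0.1, -0.0]
finger_gap: 0.3
gripper_force: 0.0
```

```bash
python3 -c "
from h import *
from fit import proj
import cv2
st();s=state();A=np.array(s['tcp_rot']);p=np.array(s['tool_pos'])
a=read_camera('top')['color']
cv2.imwrite('pics/shut.png',cv2.resize(a[220:310,270:390],None,fx=6.5,fy=6.5,interpolation=2))
for b in(0,10,20,30,40):print(b,(proj('top',p-b*A[:,2])-[270,220])*6.5)
"
```

```text
t 4.5833 tcp [ 436.7  -229.88  225.25] j [-0.02  0.39 -0.49  0.89 -1.03  1.83] F [-0.11  0.44  0.12] gap 0.021655347228390395 0.0
0 [461.72 321.62]
10 [434.84 315.27]
20 [407.71 308.85]
30 [380.31 302.37]
40 [352.65 295.83]
```

View pics/shut.png

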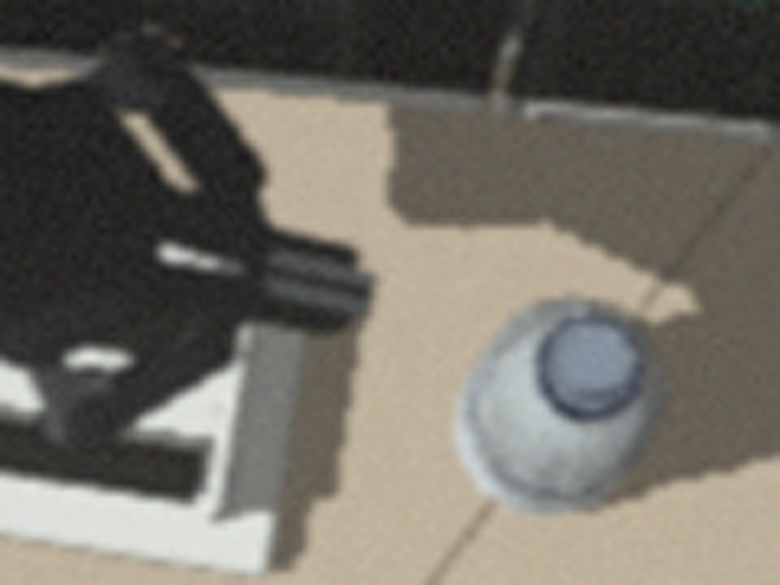

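```bash
python3 -c "
from h import *
b=np.array([423,-271,190.])
go(b,-60,-52);go(b,-60,35);go(b,-60,50)
"
```

```text
shift [ 9.  -7.4  2.6] turn [ 0.4 -0.3 -1.1] tcp-> [ 429.9 -226.5  216. ]
shift [ 8.5 -8.  89.6] turn [ 0.4 -0.3 -1.1] tcp-> [ 418.4 -301.   172.5]
shift [  8.5  -8.1 104.6] turn [ 0.4 -0.3 -1.1] tcp-> [ 416.4 -313.8  165. ]
```

In the tool's units: 90 mm is 0.12, 82 mm is 0.1093, -1.1 degrees is -0.0092.

Request:
apply_moves:
  rows: [0.012,-0.0107,0,0.0033,-0.0025,-0.0092,0.012,-0.0107,0,0.0033,-0.0025,-0.0092,0.012,-0.0107,0,0.0033,-0.0025,-0.0092,0.012,-0.0107,0.02,0.0033,-0.0025,-0.0092,0.012,-0.0107,0.04,0.0033,-0.0025,-0.0092,0.012,-0.0107,0.06,0.0033,-0.0025,-0.0092,0.012,-0.0107,0.08,0.0033,-0.0025,-0.0092,0.012,-0.0107,0.096,0.0033,-0.0025,-0.0092,0.012,-0.0107,0.1093,0.0033,-0.0025,-0.0092,0.012,-0.0107,0.12,0.0033,-0.0025,-0.0092]
  grip: 75

```text
clock: 5.47
tool_pos: [418.0, -301.6, 171.6]
tcp_rot: [[0.077, 0.988, -0.134], [0.494, -0.154, -0.856], [-0.866, -0.0, -0.5]]
force: [0.7, -0.6, -0.8]
finger_gap: 75.0
gripper_force: 0.0
```

```bash
python3 -c "
from h import *
import cv2
st();go(np.array([423,-271,190.]),-60,35)
a=read_camera('top')['color']
cv2.imwrite('pics/in.png',cv2.resize(a[220:310,290:410],None,fx=6.5,fy=6.5,interpolation=2))
"
```

```text
t 5.4667 tcp [ 418.  -301.6  171.6] j [-0.2  0.4 -0.7  0.5 -1.1  1.5] F [ 0.7 -0.6 -0.8] gap 75.04513395393532 0.0
shift [-0.5  0.3 -1.1] turn [-0.  0. -0.] tcp-> [ 418.4 -301.   172.5]
```

View pics/in.png

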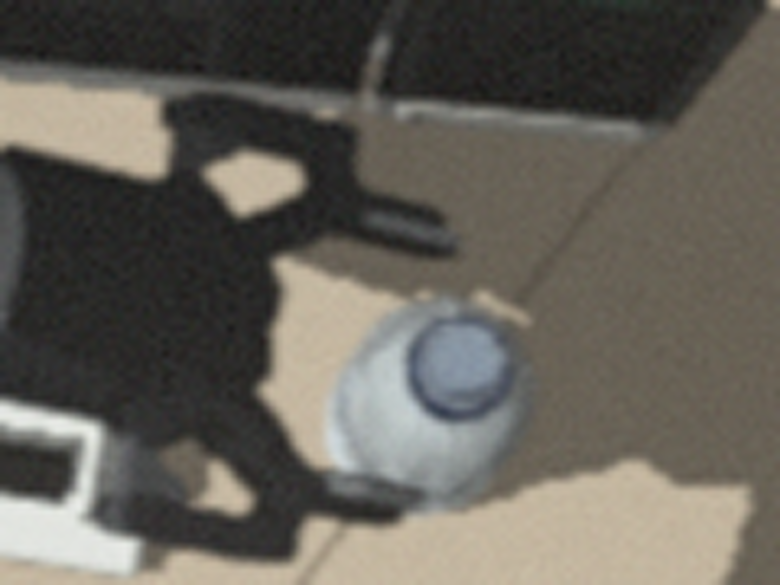

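The tips are at (450,240) and (410,500), straddling the cap at (462,365) and centred on it across. They need to go about 20 mm deeper before closing.

In the tool's units: 19 mm is 0.0253, 14 mm is 0.0187.

Request:
apply_moves:
  rows: [0,0,0.0093,0,0,0,0,0,0.0187,0,0,0,0,0,0.0253,0,0,0,0,0,0.0253,0,0,0]

```text
clock: 5.85
tool_pos: [415.4, -317.5, 162.2]
tcp_rot: [[0.077, 0.988, -0.134], [0.494, -0.154, -0.856], [-0.866, -0.0, -0.5]]
force: [0.4, 0.0, -0.1]
finger_gap: 74.9
gripper_force: 0.0
```

Request:
apply_moves:
  rows: [0,0,0,0,0,0,0,0,0,0,0,0,0,0,0,0,0,0,0,0,0,0,0,0,0,0,0,0,0,0,0,0,0,0,0,0,0,0,0,0,0,0,0,0,0,0,0,0]
  grip: 20

```text
clock: 6.52
tool_pos: [416.2, -317.4, 162.9]
tcp_rot: [[0.078, 0.988, -0.133], [0.493, -0.154, -0.856], [-0.866, 0.001, -0.499]]
force: [1.9, 0.5, 2.3]
finger_gap: 28.4
gripper_force: 59.0
```

In the tool's units: -52 mm is -0.0693, -44 mm is -0.0587.

Request:
apply_moves:
  rows: [-0.0053,0,-0.0027,0,0,0,-0.012,0,-0.0067,0,0,0,-0.0227,0,-0.0133,0,0,0,-0.0347,0,-0.02,0,0,0,-0.0467,0,-0.0267,0,0,0,-0.0587,0,-0.0333,0,0,0,-0.0693,0,-0.04,0,0,0,-0.0693,0,-0.04,0,0,0]

```text
clock: 7.18
tool_pos: [416.2, -317.3, 223.8]
tcp_rot: [[0.079, 0.988, -0.132], [0.494, -0.154, -0.856], [-0.866, 0.002, -0.501]]
force: [1.3, -0.0, -3.3]
finger_gap: 28.9
gripper_force: 59.3
```

```bash
python3 -c "
from h import *
import cv2
st();print(np.array(state()['ft_torque']))
a=read_camera('side')['color'];b=read_camera('top')['color']
cv2.imwrite('pics/lift.png',cv2.resize(np.hstack([a[165:285,280:400],b[215:335,270:390]]),None,fx=3.3,fy=3.3,interpolation=2))
"
```

```text
t 7.1833 tcp [ 416.2 -317.3  223.8] j [-0.2  0.3 -0.6  0.5 -1.   1.4] F [ 1.3 -0.  -3.3] gap 28.940865010860517 59.26015019416809
[ 1.4 -0.2  0. ]
```

In the tool's units: -41 mm is -0.0547, -35.5 mm is -0.0473, 45 degrees is 0.375.

Request:
apply_moves:
  rows: [0,0,-0.0036,0,0.0375,0,0,0,-0.0076,0,0.075,0,0,0,-0.012,0,0.1125,0,0,0,-0.0169,0,0.15,0,-0.0013,0,-0.0221,0,0.1875,0,-0.0013,0,-0.028,0,0.225,0,-0.0027,0,-0.034,0,0.2625,0,-0.0033,0,-0.0407,0,0.3,0,-0.0047,0,-0.0473,0,0.3375,0,-0.0067,0,-0.0547,0,0.375,0]

```text
clock: 8.12
tool_pos: [420.1, -284.3, 246.8]
tcp_rot: [[0.148, 0.988, -0.041], [0.955, -0.154, -0.252], [-0.256, -0.001, -0.967]]
force: [-0.5, -0.5, -4.1]
finger_gap: 28.5
gripper_force: 59.6
```

In the tool's units: 38.5 mm is 0.0513, 28.5 mm is 0.038, 45 degrees is 0.375.

Request:
apply_moves:
  rows: [0.0057,0,0,0,0.0375,0,0.0113,0,-0.0009,0,0.075,0,0.0169,0,-0.002,0,0.1125,0,0.0224,0,-0.0036,0,0.15,0,0.028,0,-0.0053,0,0.1875,0,0.0329,0,-0.008,0,0.225,0,0.038,0,-0.0107,0,0.2625,0,0.0427,0,-0.0139,0,0.3,0,0.0472,0,-0.0173,0,0.3375,0,0.0513,0,-0.0213,0,0.375,0]

```text
clock: 8.95
tool_pos: [426.5, -244.7, 251.8]
tcp_rot: [[0.133, 0.988, 0.076], [0.855, -0.153, 0.495], [0.501, -0.001, -0.865]]
force: [0.9, 0.9, -3.8]
finger_gap: 28.9
gripper_force: 59.7
```

```bash
python3 -c "
from h import *
st();go(ch(0,-145,150),30,54.5)
"
```

```text
t 8.95 tcp [ 426.5 -244.7  251.8] j [-0.9  0.5  0.   1.5  0.4  0.7] F [ 0.9  0.9 -3.8] gap 28.940964589201037 59.7028523683548
shift [  0.6  -9.1 172.5] turn [-0.1 -0.1 -0. ] tcp-> [ 430.6 -157.3  102.8]
```

In the tool's units: 167 mm is 0.2227, 119 mm is 0.1587.

Request:
apply_moves:
  rows: [-0.0013,-0.0013,0.0227,0,0,0,-0.0027,-0.0027,0.0453,0,0,0,-0.004,-0.004,0.068,0,0,0,-0.0053,-0.0053,0.0907,0,0,0,-0.0053,-0.0067,0.1133,0,0,0,-0.0067,-0.008,0.136,0,0,0,-0.008,-0.0093,0.1587,0,0,0,-0.0093,-0.0107,0.1813,0,0,0,-0.0107,-0.012,0.204,0,0,0,-0.0107,-0.012,0.2227,0,0,0]

```text
clock: 9.78
tool_pos: [429.8, -167.4, 103.0]
tcp_rot: [[0.133, 0.988, 0.076], [0.857, -0.154, 0.492], [0.498, -0.0, -0.867]]
force: [0.5, -3.8, 3.0]
finger_gap: 28.4
gripper_force: 59.6
```

```bash
python3 -c "
from h import *
from fit import proj
import cv2
st();go(ch(0,-145,150),30,54.5)
a=read_camera('side')['color'];b=read_camera('top')['color']
a=cv2.rotate(a[230:360,300:380],cv2.ROTATE_90_COUNTERCLOCKWISE)
b=b[225:315,200:330]
cv2.imwrite('pics/over.png',np.vstack([cv2.resize(a,None,fx=3.3,fy=3.3,interpolation=2),cv2.resize(b,None,fx=3.3,fy=3.3,interpolation=2)]))
"
```

```text
t 9.8833 tcp [ 429.14 -164.91  102.67] j [-0.83  0.49 -0.35  1.09  0.4   0.82] F [1.84 2.69 0.67] gap 28.31841781322226 59.7720315900429
shift [6.8 0.3 3.8] turn [-0.13 -0.16 -0.07] tcp-> [ 430.64 -157.26  102.8 ]
```

View pics/over.png

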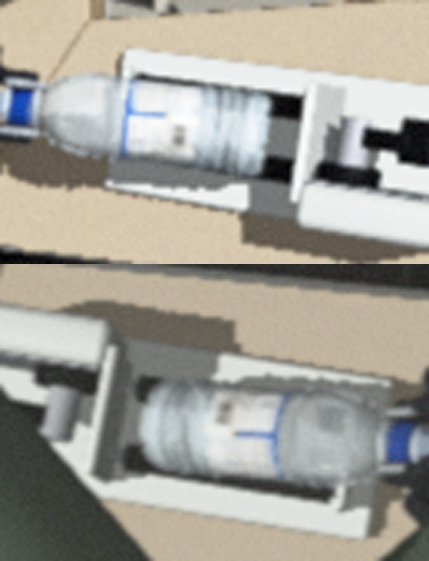

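The bottle is held level over the cradle. The foot is at (145,428) in the lower (top-view) half and (270,133) in the upper (side-view) half; the cap is at (403,440) and (20,108). I'll triangulate both.

```bash
python3 -c "
from h import *
from fit import proj
from scipy.optimize import least_squares
def tri(tx,sx):
  u={'top':np.array([200+tx[0]/3.3,225+(tx[1]-264)/3.3]),'side':np.array([379.5-sx[1]/3.3,230+sx[0]/3.3])}
  r=least_squares(lambda P:np.concatenate([proj(n,P)-u[n] for n in u]),[430,-80,150])
  d=r.x-O;print(r.x,'chiller',d@X,d@Y,r.x[2],'res',r.fun)
tri((145,428),(270,133));tri((403,440),(20,108))
"
```

```text
[446.01 -16.32  76.03] chiller -6.425300301024979 23.87307515897578 76.02843633264162 res [ 0.27 -0.83  0.91  0.29]
[ 427.46 -193.36  149.21] chiller 2.394291608644174 -153.9104012112792 149.2136942776952 res [-0.03  0.1  -0.12 -0.04]
```

Cap matches the commanded pose, but the bottle has sagged about 20° and its foot already rests on the rollers. I'll lower the cap gently, with the foot as pivot.

In the tool's units: 34 mm is 0.0453, 31 mm is 0.0413.

Request:
apply_moves:
  rows: [-0.0027,0,0.0047,0,0,0,-0.0053,0,0.0093,0,0,0,-0.008,0,0.014,0,0,0,-0.0107,0,0.0187,0,0,0,-0.0133,0,0.0233,0,0,0,-0.016,0,0.028,0,0,0,-0.0187,0,0.0327,0,0,0,-0.0213,0,0.0373,0,0,0,-0.024,0,0.0413,0,0,0,-0.0267,0,0.0453,0,0,0]

```text
clock: 10.92
tool_pos: [430.0, -167.2, 64.3]
tcp_rot: [[0.133, 0.988, 0.077], [0.856, -0.154, 0.494], [0.5, 0.0, -0.866]]
force: [-0.1, -5.3, 2.8]
finger_gap: 28.9
gripper_force: 59.9
```

```bash
cat >> h.py <<'E'
def neck():
    s=state();A=np.array(s['tcp_rot']);n=np.array(s['tool_pos'])-54.5*A[:,2];d=n-O;print("neck ch",d@X,d@Y,n[2])
E
python3 -c "
from h import *
st();neck();print(np.array(state()['ft_torque']));go(ch(0,-147,72.5),30,54.5)"
```

```text
t 10.9167 tcp [ 430.  -167.2   64.3] j [-0.8  0.5 -0.4  1.   0.4  0.8] F [-0.1 -5.3  2.8] gap 28.899242570020785 59.9338173866272
neck ch 0.9333382471757261 -154.92438081469808 111.46319740139741
[-0.7 -0.1 -0.2]
shift [-12.6  -1.   37.7] turn [ 0.  0. -0.] tcp-> [ 430.3 -159.2   25.3]
```

In the tool's units: 30 mm is 0.04, 27.5 mm is 0.0367.

Request:
apply_moves:
  rows: [-0.0027,0,0.0047,0,0,0,-0.0053,0,0.0093,0,0,0,-0.008,0,0.014,0,0,0,-0.0107,0,0.0187,0,0,0,-0.0133,0,0.0227,0,0,0,-0.016,0,0.0273,0,0,0,-0.0187,0,0.032,0,0,0,-0.0213,0,0.0367,0,0,0,-0.0227,0,0.04,0,0,0,-0.0227,0,0.04,0,0,0]

```text
clock: 11.75
tool_pos: [431.1, -166.1, 31.4]
tcp_rot: [[0.133, 0.988, 0.08], [0.854, -0.155, 0.496], [0.503, 0.002, -0.865]]
force: [-0.6, -2.7, 13.3]
finger_gap: 28.5
gripper_force: 61.1
```

```bash
python3 -c "
from h import *
st();neck();print(np.array(state()['ft_torque']));go(ch(0,-147,72.5),30,54.5)
import cv2
a=read_camera('side')['color'];b=read_camera('top')['color'];cv2.imwrite('pics/l_s.png',a);cv2.imwrite('pics/l_t.png',b)"
```

```text
t 11.75 tcp [ 431.1 -166.1   31.4] j [-0.8  0.6 -0.4  0.9  0.4  0.8] F [-0.6 -2.7 13.3] gap 28.549534445691304 61.06273412704468
neck ch 1.6671477037200688 -153.78049122999604 78.55337346049696
[ 0.9 -0.1 -0. ]
shift [ 2.7 -1.8  8.6] turn [ 0.2 -0.2 -0. ] tcp-> [ 430.3 -159.2   25.3]
```

```bash
python3 -c "
import cv2,numpy as np
for n in('l_s','l_t'):
  a=cv2.imread(f'pics/{n}.png');h=cv2.cvtColor(a,cv2.COLOR_BGR2HSV)
  m=cv2.inRange(h,(105,110,60),(130,255,255));k,l,s,c=cv2.connectedComponentsWithStats(m)
  for i in range(1,k):
    if s[i,4]>4:print(n,s[i],c[i])
"
```

```text
l_s [341 244  10   7  48] [345.58333333 246.70833333]
l_t [318 276   8  12  66] [321.39393939 281.36363636]
```

```bash
python3 -c "
from h import *
from fit import proj
from scipy.optimize import least_squares
import cv2
u={'top':np.array([321.4,281.4]),'side':np.array([345.6,246.7])}
r=least_squares(lambda P:np.concatenate([proj(n,P)-u[n] for n in u]),[430,-80,100]);d=r.x-O
print('cap ch',d@X,d@Y,r.x[2],r.fun)
c=r.x
for tilt in(0,5,10,20):
  for name in('top','side'):
    t=np.radians(tilt);ax=np.cos(t)*Y-np.sin(t)*Z;up=np.cos(t)*Z+np.sin(t)*Y
    f=c+185*ax
    P=np.array([proj(name,f+31*(np.cos(a)*X+np.sin(a)*up)) for a in np.linspace(0,6.28,60)])
    print(tilt,name,'foot min',P.min(0),'max',P.max(0))
t0=cv2.imread('pics/top0.png').astype(int);t1=cv2.imread('pics/l_t.png').astype(int)
s0=cv2.imread('pics/side0.png').astype(int);s1=cv2.imread('pics/l_s.png').astype(int)
for rr in((262,268),(268,274)):print('top',rr,[(x,int(abs(t1-t0)[rr[0]:rr[1],x].mean())) for x in range(228,256)])
for cc in((333,338),(338,344)):print('side',cc,[(y,int(abs(s1-s0)[y,cc[0]:cc[1]].mean())) for y in range(298,330)])
"
```

```text
cap ch 2.6145796148308875 -153.52583157580239 91.47424202641264 [ 0.03 -0.1   0.12  0.04]
0 top foot min [237.53 255.06] max [243.83 282.12]
0 side foot min [323.78 307.69] max [348.72 316.88]
5 top foot min [238.04 256.21] max [245.8  282.97]
5 side foot min [323.87 310.66] max [348.48 317.78]
10 top foot min [239.02 257.41] max [248.41 283.88]
10 side foot min [324.04 312.94] max [348.31 318.19]
20 top foot min [242.53 259.96] max [255.17 285.86]
20 side foot min [324.6  314.82] max [348.2  318.24]
top (262, 268) [(228, 33), (229, 67), (230, 108), (231, 101), (232, 59), (233, 17), (234, 5), (235, 5), (236, 5), (237, 7), (238, 21), (239, 28), (240, 24), (241, 12), (242, 19), (243, 19), (244, 15), (245, 12), (246, 16), (247, 14), (248, 14), (249, 13), (250, 14), (251, 11), (252, 7), (253, 9), (254, 5), (255, 8)]
top (268, 274) [(228, 85), (229, 108), (230, 90), (231, 42), (232, 9), (233, 5), (234, 5), (235, 4), (236, 3), (237, 12), (238, 28), (239, 30), (240, 33), (241, 36), (242, 37), (243, 38), (244, 38), (245, 40), (246, 43), (247, 42), (248, 44), (249, 44), (250, 42), (251, 45), (252, 42), (253, 41), (254, 44), (255, 40)]
side (333, 338) [(298, 59), (299, 49), (300, 59), (301, 51), (302, 35), (303, 44), (304, 31), (305, 25), (306, 25), (307, 36), (308, 86), (309, 112), (310, 108), (311, 86), (312, 82), (313, 94), (314, 102), (315, 98), (316, 100), (317, 93), (318, 66), (319, 25), (320, 11), (321, 7), (322, 7), (323, 15), (324, 13), (325, 15), (326, 13), (327, 14), (328, 11), (329, 10)]
side (338, 344) [(298, 8), (299, 21), (300, 34), (301, 22), (302, 21), (303, 40), (304, 36), (305, 17), (306, 20), (307, 34), (308, 85), (309, 118), (310, 121), (311, 108), (312, 77), (313, 73), (314, 94), (315, 101), (316, 93), (317, 88), (318, 73), (319, 34), (320, 12), (321, 15), (322, 8), (323, 7), (324, 13), (325, 15), (326, 13), (327, 14), (328, 12), (329, 9)]
```

In the tool's units: 6 mm is 0.008, 1.5 mm is 0.002.

Request:
apply_moves:
  rows: [0.002,0,0.002,0,0,0,0.004,0,0.004,0,0,0,0.0067,0,0.006,0,0,0,0.008,0,0.008,0,0,0,0.008,0,0.008,0,0,0,0.008,0,0.008,0,0,0]

```text
clock: 12.45
tool_pos: [432.9, -158.2, 29.9]
tcp_rot: [[0.132, 0.988, 0.081], [0.855, -0.155, 0.496], [0.502, 0.004, -0.865]]
force: [-0.0, -2.4, 15.1]
finger_gap: 28.5
gripper_force: 61.3
```

```bash
python3 -c "
from h import *
st();neck();print(np.array(state()['ft_torque']))
import cv2
a=read_camera('side')['color'];b=read_camera('top')['color'];cv2.imwrite('pics/m_s.png',a);cv2.imwrite('pics/m_t.png',b)
t0=cv2.imread('pics/top0.png').astype(int);s0=cv2.imread('pics/side0.png').astype(int)
print([(x,int(abs(b-t0)[266:274,x].mean())) for x in range(230,243)])
print([(y,int(abs(a-s0)[y,333:344].mean())) for y in range(312,328)])
for n,i in(('s',a),('t',b)):
  m=cv2.inRange(cv2.cvtColor(i,cv2.COLOR_BGR2HSV),(105,110,60),(130,255,255));k,l,s,c=cv2.connectedComponentsWithStats(m);print(n,[c[j] for j in range(1,k) if s[j,4]>15])
"
```

```text
t 12.45 tcp [ 432.9 -158.2   29.9] j [-0.8  0.6 -0.4  0.9  0.4  0.8] F [-0.  -2.4 15.1] gap 28.516850788213205 61.317218542099
neck ch 2.2039391725182043 -145.7144061210572 77.02031328280263
[ 0.7 -0.2 -0. ]
[(230, 102), (231, 61), (232, 20), (233, 7), (234, 4), (235, 7), (236, 8), (237, 19), (238, 32), (239, 39), (240, 42), (241, 41), (242, 38)]
[(312, 116), (313, 117), (314, 112), (315, 97), (316, 85), (317, 91), (318, 99), (319, 89), (320, 49), (321, 17), (322, 7), (323, 10), (324, 14), (325, 15), (326, 14), (327, 14)]
s [array([344.6, 249.5])]
t [array([318. , 281.1])]
```

```bash
python3 -c "
from h import *
from fit import proj
for y in(30,35,40,45,50):
  for tilt in (0,4):
    t=np.radians(tilt);up=np.cos(t)*Z+np.sin(t)*Y;fz=72.5
    o=[]
    for n in('top','side'):
      P=np.array([proj(n,ch(0,y,fz)+31*(np.cos(a)*X+np.sin(a)*up)) for a in np.linspace(0,6.28,60)])
      o+=[P[:,0].min() if n=='top' else P[:,1].max()]
    print(y,tilt,o)
for z in(60,96):print('plate',proj('top',ch(0,50,z)),proj('side',ch(0,50,z)))
for y in(-145,-153):print('cap',[ (proj('top',ch(0,y+5,z)),proj('side',ch(0,y+5,z))) for z in(72.5,80,88)])
"
```

```text
30 0 [np.float64(239.1699336394031), np.float64(318.9087165540969)]
30 4 [np.float64(238.52620933284166), np.float64(318.1769974394882)]
35 0 [np.float64(236.9817421260884), np.float64(320.77528502005754)]
35 4 [np.float64(236.3330304847065), np.float64(320.0424711538668)]
40 0 [np.float64(234.79374783651164), np.float64(322.64976352976475)]
40 4 [np.float64(234.13828205947982), np.float64(321.9167935163377)]
45 0 [np.float64(232.60595074401013), np.float64(324.5322024711229)]
45 4 [np.float64(231.94373205328907), np.float64(323.79908159534847)]
50 0 [np.float64(230.4183508219259), np.float64(326.422652660916)]
50 4 [np.float64(229.749380439228), np.float64(325.6893862794998)]
plate [234.54 270.27] [336.02 323.75]
plate [232.15 268.15] [336.27 319.11]
cap [(array([315.29, 282.42]), array([345.79, 254.57])), (array([315.31, 282.06]), array([345.89, 253.3 ])), (array([315.33, 281.67]), array([346.01, 251.93]))]
cap [(array([318.73, 282.96]), array([346.17, 251.95])), (array([318.77, 282.61]), array([346.27, 250.67])), (array([318.82, 282.22]), array([346.38, 249.29]))]
```

The bottle is level on the rollers, with the tool pressing down about 15 N. The foot is at y≈35, so it needs about 10 mm more. I'll ease the downward push and slide the bottle home.

In the tool's units: 11 mm is 0.0147, 10 mm is 0.0133.

Request:
apply_moves:
  rows: [0.0027,0,-0.0033,0,0,0,0.0027,0,-0.0033,0,0,0,0.0053,0,-0.002,0,0,0,0.008,0,0,0,0,0,0.0107,0,0.0013,0,0,0,0.0133,0,0.0027,0,0,0,0.0147,0,0.004,0,0,0,0.0147,0,0.004,0,0,0,0.0147,0,0.004,0,0,0]

```text
clock: 13.4
tool_pos: [432.3, -151.0, 30.3]
tcp_rot: [[0.134, 0.988, 0.075], [0.859, -0.153, 0.488], [0.494, -0.001, -0.869]]
force: [-7.0, -12.0, 3.2]
finger_gap: 29.0
gripper_force: 60.8
```

```bash
cat > foot.py <<'E'
from h import *
import cv2
st();neck()
a=read_camera('side')['color'];b=read_camera('top')['color']
t0=cv2.imread('pics/top0.png').astype(int);s0=cv2.imread('pics/side0.png').astype(int)
print([(x,int(abs(b-t0)[266:274,x].mean())) for x in range(228,243)])
print([(y,int(abs(a-s0)[y,333:344].mean())) for y in range(312,330)])
for n,i in(('s',a),('t',b)):
  m=cv2.inRange(cv2.cvtColor(i,cv2.COLOR_BGR2HSV),(105,110,60),(130,255,255));k,l,s,c=cv2.connectedComponentsWithStats(m);print(n,[c[j] for j in range(1,k) if s[j,4]>15])
E
python3 foot.py
```

```text
t 13.4 tcp [ 432.3 -151.    30.3] j [-0.8  0.6 -0.4  0.9  0.4  0.8] F [ -7.  -12.    3.2] gap 29.03277023867863 60.78269004821777
neck ch 0.7421562273794358 -138.19521756594833 77.64330034471706
[(228, 96), (229, 127), (230, 116), (231, 74), (232, 33), (233, 19), (234, 16), (235, 19), (236, 20), (237, 29), (238, 42), (239, 49), (240, 49), (241, 50), (242, 46)]
[(312, 99), (313, 115), (314, 118), (315, 119), (316, 119), (317, 120), (318, 112), (319, 86), (320, 48), (321, 17), (322, 8), (323, 11), (324, 15), (325, 15), (326, 16), (327, 15), (328, 12), (329, 12)]
s [array([345. , 252.3])]
t [array([314.4, 280.9])]
```

In the tool's units: -3 mm is -0.004, -2.5 mm is -0.0033.

Request:
apply_moves:
  rows: [-0.0027,0,-0.0027,0,0,0,-0.004,0,-0.0033,0,0,0,-0.004,0,-0.0033,0,0,0]

```text
clock: 13.75
tool_pos: [432.2, -150.9, 31.3]
tcp_rot: [[0.133, 0.988, 0.077], [0.855, -0.154, 0.495], [0.501, -0.001, -0.865]]
force: [-0.7, 0.2, -0.7]
finger_gap: 28.8
gripper_force: 59.8
```

Request:
apply_moves:
  rows: [0,0,0,0,0,0,0,0,0,0,0,0,0,0,0,0,0,0,0,0,0,0,0,0,0,0,0,0,0,0,0,0,0,0,0,0]
  grip: 60

```text
clock: 14.25
tool_pos: [432.6, -151.6, 31.6]
tcp_rot: [[0.133, 0.988, 0.077], [0.856, -0.154, 0.494], [0.5, 0.0, -0.866]]
force: [-0.0, -0.4, -0.0]
finger_gap: 60.1
gripper_force: 0.0
```

```bash
python3 foot.py
```

```text
t 14.25 tcp [ 432.6 -151.6   31.6] j [-0.8  0.6 -0.4  0.9  0.4  0.8] F [-0.  -0.4 -0. ] gap 60.11411412983173 0.0
neck ch 1.0157521876107332 -139.11343324898112 78.82679591341159
[(228, 92), (229, 123), (230, 114), (231, 72), (232, 30), (233, 14), (234, 12), (235, 17), (236, 18), (237, 28), (238, 41), (239, 49), (240, 49), (241, 48), (242, 44)]
[(312, 104), (313, 117), (314, 119), (315, 118), (316, 119), (317, 118), (318, 109), (319, 83), (320, 47), (321, 18), (322, 8), (323, 12), (324, 14), (325, 16), (326, 15), (327, 15), (328, 14), (329, 11)]
s [array([345.8, 252.5])]
t [array([314.5, 282.4])]
```

Request:
apply_moves:
  rows: [0,0,-0.0067,0,0,0,0,0,-0.016,0,0,0,0,0,-0.032,0,0,0,0,0,-0.0533,0,0,0,0,0,-0.08,0,0,0,0,0,-0.1133,0,0,0,0,0,-0.1467,0,0,0,0,0,-0.1867,0,0,0,0,0,-0.2267,0,0,0,0,0,-0.2667,0,0,0]

```text
clock: 15.18
tool_pos: [416.8, -251.3, 206.8]
tcp_rot: [[0.133, 0.988, 0.077], [0.856, -0.154, 0.494], [0.5, 0.001, -0.866]]
force: [0.7, -0.9, -0.7]
finger_gap: 60.3
gripper_force: 0.0
```

```bash
python3 foot.py; python3 -c "
from h import *
from fit import proj
import cv2
from scipy.optimize import least_squares
u={}
for n in('top','side'):
  i=read_camera(n)['color'];m=cv2.inRange(cv2.cvtColor(i,cv2.COLOR_BGR2HSV),(105,110,60),(130,255,255))
  k,l,s,c=cv2.connectedComponentsWithStats(m);j=1+np.argmax(s[1:,4]);print(n,s[j]);u[n]=c[j]
r=least_squares(lambda P:np.concatenate([proj(n,P)-u[n] for n in u]),[430,-180,80]);d=r.x-O;print(d@X,d@Y,r.x[2],r.fun)
go(ch(-12,141,190),0,0);st()
print(np.round(state()['joints'],2))
"
```

```text
t 15.1833 tcp [ 416.8 -251.3  206.8] j [-0.9  0.5 -0.1  1.4  0.4  0.7] F [ 0.7 -0.9 -0.7] gap 60.30681080501283 0.0
neck ch 0.6734492477392848 -239.9954673766882 254.04516865644123
[(228, 58), (229, 65), (230, 53), (231, 31), (232, 30), (233, 52), (234, 62), (235, 65), (236, 70), (237, 75), (238, 68), (239, 46), (240, 40), (241, 65), (242, 84)]
[(312, 97), (313, 110), (314, 112), (315, 112), (316, 112), (317, 112), (318, 101), (319, 76), (320, 39), (321, 12), (322, 4), (323, 5), (324, 6), (325, 8), (326, 7), (327, 8), (328, 6), (329, 5)]
s [array([345.8, 252.5])]
t [array([314.5, 282.6])]
top [311 277   7  12  60]
side [340 249  12   8  54]
-1.0207669888991653 -138.9023253127234 86.2047427833555 [ 0.15 -0.45  0.53  0.17]
shift [297.79 -12.44 188.77] turn [ -0.04 -30.06  -0.02] tcp-> [458.47 100.27 190.  ]
t 15.4833 tcp [ 416.67 -249.76  204.22] j [-0.95  0.48 -0.07  1.41  0.36  0.7 ] F [-0.14  0.4  -0.52] gap 60.458798012818 0.0
[-0.95  0.48 -0.07  1.41  0.36  0.7 ]
```

Bottle released and lying home: the cap is at chiller y≈-139 and the axis at x≈0. Next is the dial: shut the fingers, lean the tool 15° back toward the robot to clear the housing, and move above the paddle.

```bash
cat > d.py <<'E'
from h import *
t=np.radians(15);z=np.sin(t)*X-np.cos(t)*Z;x=Y;T=np.column_stack([x,np.cross(z,x),z])
def god(p,L=35):
    s=state();A=np.array(s["tcp_rot"]);q=np.array(p)+L*z
    print("shift",A.T@(q-np.array(s["tool_pos"])),"turn",np.degrees(R.from_matrix(A.T@T).as_rotvec()),"tcp->",q)
def tip(L=35):
    s=state();n=np.array(s['tool_pos'])-L*np.array(s['tcp_rot'])[:,2];d=n-O;print("tip ch",d@X,d@Y,n[2])
E
python3 -c "
from d import *
tip();god(ch(-16,0,240));god(ch(-16,139,160))"
```

```text
tip ch 0.40917151193441015 -228.83036748607682 234.51436647173156
shift [183.9  -7.4 104.1] turn [-14.7 -29.9  -4. ] tcp-> [441.8 -39.8 206.2]
shift [264.1  -7.3 243. ] turn [-14.7 -29.9  -4. ] tcp-> [463.2  97.5 126.2]
```

In the tool's units: 184 mm is 0.2453, 104 mm is 0.1387, -14.7 degrees is -0.1225.

Request:
apply_moves:
  rows: [0.024,-0.0013,0.0133,-0.0125,-0.025,-0.0033,0.0493,-0.0013,0.028,-0.025,-0.05,-0.0067,0.0733,-0.0027,0.0413,-0.0367,-0.075,-0.01,0.0987,-0.004,0.056,-0.05,-0.1,-0.0133,0.1227,-0.0053,0.0693,-0.0617,-0.125,-0.0167,0.1467,-0.0053,0.0827,-0.075,-0.15,-0.02,0.172,-0.0067,0.0973,-0.0858,-0.175,-0.0233,0.196,-0.008,0.1107,-0.1,-0.2,-0.0267,0.2213,-0.0093,0.1253,-0.1108,-0.225,-0.03,0.2453,-0.0093,0.1387,-0.1225,-0.25,-0.0333]
  grip: 0

```text
clock: 16.32
tool_pos: [441.2, -38.9, 205.9]
tcp_rot: [[0.153, 0.954, 0.257], [0.988, -0.147, -0.045], [-0.005, 0.261, -0.965]]
force: [0.8, 0.5, -0.3]
finger_gap: 0.1
gripper_force: 0.0
```

```bash
python3 -c "
from d import *
st();tip();god(ch(-16,139,160))"
```

```text
t 16.3167 tcp [441.2 -38.9 205.9] j [-0.3 -0.1 -0.7  0.7  0.   1.4] F [ 0.8  0.5 -0.3] gap 0.0641669722285784 0.0
tip ch -16.841137815626986 1.0323454076007343 239.66076230433035
shift [138.5 -19.8  76.5] turn [0.1 0.3 0.1] tcp-> [463.2  97.5 126.2]
```

In the tool's units: 138 mm is 0.184, 130 mm is 0.1733, 0.3 degrees is 0.0025.

Request:
apply_moves:
  rows: [0.0267,0,0,0,0,0,0.056,0,0,0,0,0,0.0853,0,0,0,0,0,0.1147,0,0,0,0,0,0.1467,0,0,0,0,0,0.1733,-0.0027,0.0133,0,0,0,0.184,-0.0093,0.036,0,0.0025,0,0.184,-0.016,0.06,0,0.0025,0,0.184,-0.0227,0.084,0,0.0025,0,0.184,-0.0267,0.1013,0,0.0025,0]

```text
clock: 17.15
tool_pos: [461.4, 96.2, 124.8]
tcp_rot: [[0.15, 0.956, 0.253], [0.989, -0.145, -0.037], [0.001, 0.256, -0.967]]
force: [-0.5, -1.0, 0.1]
finger_gap: -0.5
gripper_force: 0.0
```

```bash
python3 -c "
from d import *
import cv2
st();tip();god(ch(-16,139,100));god(ch(-16,139,56))
u={}
i=read_camera('top')['color'];cv2.imwrite('pics/dt.png',i)
from fit import proj
s=state();A=np.array(s['tcp_rot']);p=np.array(s['tool_pos'])
for L in(0,20,35):print(L,proj('top',p-L*A[:,2]),proj('side',p-L*A[:,2]))
print('paddle',proj('top',ch(-12,141,95)),proj('side',ch(-12,141,95)))
"
```

```text
t 17.15 tcp [461.4  96.2 124.8] j [ 0.1  0.1 -0.8  0.5 -0.1  1.8] F [-0.5 -1.   0.1] gap -0.4787656979680373 0.0
tip ch -17.466918323754285 137.37180033058792 158.60661450939475
shift [  1.5 -13.5  57. ] turn [-0.2 -0.1  0.2] tcp-> [463.2  97.5  66.2]
shift [  1.4 -24.7  99.6] turn [-0.2 -0.1  0.2] tcp-> [463.2  97.5  22.2]
0 [190.32 263.72] [334.78 351.74]
20 [187.75 264.74] [337.16 349.84]
35 [185.75 265.53] [339.01 348.38]
paddle [191.43 267.15] [336.03 357.08]
```

Request:
apply_moves:
  rows: [0.0013,-0.004,0.016,0,0,0,0.0013,-0.008,0.032,0,0,0,0.0013,-0.012,0.048,0,0,0,0.002,-0.0147,0.0613,0,0,0,0.002,-0.0173,0.072,0,0,0,0.002,-0.0173,0.072,0,0,0]

```text
clock: 17.8
tool_pos: [465.0, 96.9, 71.4]
tcp_rot: [[0.152, 0.955, 0.256], [0.988, -0.147, -0.038], [0.002, 0.258, -0.966]]
force: [-0.4, -0.3, -0.2]
finger_gap: 0.4
gripper_force: 0.0
```

In the tool's units: 24 mm is 0.032, 20 mm is 0.0267.

Request:
apply_moves:
  rows: [0,-0.0013,0.0053,0,0,0,0,-0.0027,0.0107,0,0,0,0,-0.004,0.016,0,0,0,0,-0.0053,0.0213,0,0,0,0,-0.0067,0.0267,0,0,0,0,-0.008,0.032,0,0,0,0,-0.008,0.032,0,0,0]

```text
clock: 18.38
tool_pos: [467.1, 97.0, 47.4]
tcp_rot: [[0.152, 0.954, 0.258], [0.988, -0.147, -0.038], [0.002, 0.261, -0.965]]
force: [1.1, 0.1, 2.6]
finger_gap: -0.0
gripper_force: 1.2
```

```bash
python3 -c "
from d import *
st();tip();god(ch(-16,139,56))"
```

```text
t 18.3833 tcp [467.1  97.   47.4] j [ 0.1  0.2 -0.9  0.2 -0.1  1.8] F [1.1 0.1 2.6] gap -0.011055680752437302 1.2260097591206431
tip ch -12.14142319586848 138.9525677388433 81.2155088659733
shift [ -0.1 -10.4  23.3] turn [ 0.1 -0.1  0.1] tcp-> [463.2  97.5  22.2]
```

In the tool's units: 22 mm is 0.0293, 20 mm is 0.0267.

Request:
apply_moves:
  rows: [0,-0.0013,0.0053,0,0,0,0,-0.0027,0.0107,0,0,0,0,-0.004,0.016,0,0,0,0,-0.0053,0.0213,0,0,0,0,-0.0073,0.0267,0,0,0,0,-0.008,0.0293,0,0,0,0,-0.008,0.0293,0,0,0]

```text
clock: 18.97
tool_pos: [467.4, 97.3, 24.9]
tcp_rot: [[0.151, 0.954, 0.259], [0.988, -0.147, -0.037], [0.003, 0.262, -0.965]]
force: [1.8, 1.9, 4.9]
finger_gap: -0.2
gripper_force: 2.7
```

In the tool's units: 4 mm is 0.0053, 2 mm is 0.0027.

Request:
apply_moves:
  rows: [0,-0.0007,0.0027,0,0,0,0,-0.0013,0.0053,0,0,0,0,-0.0013,0.0053,0,0,0]

```text
clock: 19.22
tool_pos: [467.3, 96.6, 20.9]
tcp_rot: [[0.152, 0.954, 0.259], [0.988, -0.147, -0.038], [0.001, 0.262, -0.965]]
force: [1.7, 0.5, 4.8]
finger_gap: 0.3
gripper_force: 2.9
```

```bash
python3 -c "
from d import *
st();tip()"
```

```text
t 19.2167 tcp [467.3  96.6  20.9] j [ 0.1  0.3 -0.9  0.2 -0.1  1.8] F [1.7 0.5 4.8] gap 0.34049996084605055 2.8653454911881227
tip ch -11.83594924299809 138.69401341907724 54.663238843331136
```

In the tool's units: 4 mm is 0.0053, 2 mm is 0.0027.

Request:
apply_moves:
  rows: [0,-0.0007,0.0027,0,0,0,0,-0.0013,0.0053,0,0,0,0,-0.0013,0.0053,0,0,0]

```text
clock: 19.47
tool_pos: [467.6, 96.0, 17.2]
tcp_rot: [[0.153, 0.954, 0.259], [0.988, -0.147, -0.04], [0.0, 0.262, -0.965]]
force: [-1.4, -1.1, 12.4]
finger_gap: 0.3
gripper_force: 5.0
```

In the tool's units: 3 mm is 0.004, 1.5 mm is 0.002.

Request:
apply_moves:
  rows: [0,-0.0007,0.002,0,0,0,0,-0.0011,0.004,0,0,0,0,-0.0011,0.004,0,0,0,0,-0.0011,0.004,0,0,0]

```text
clock: 19.8
tool_pos: [468.1, 95.9, 15.9]
tcp_rot: [[0.153, 0.953, 0.262], [0.988, -0.147, -0.041], [-0.0, 0.265, -0.964]]
force: [-12.8, -0.6, 35.6]
finger_gap: -0.0
gripper_force: 15.5
```

End stop reached. I'll ease back to a moderate hold.

In the tool's units: -2 mm is -0.0027, 0.5 mm is 0.0007.

Request:
apply_moves:
  rows: [0,0.0007,-0.0027,0,0,0,0,0.0007,-0.0027,0,0,0,0,0.0007,-0.0027,0,0,0,0,0.0007,-0.0027,0,0,0,0,0.0007,-0.0027,0,0,0,0,0.0007,-0.0027,0,0,0,0,0.0007,-0.0027,0,0,0,0,0.0007,-0.0027,0,0,0,0,0.0007,-0.0027,0,0,0]

```text
clock: 20.55
tool_pos: [467.8, 96.2, 16.8]
tcp_rot: [[0.152, 0.953, 0.26], [0.988, -0.147, -0.039], [0.001, 0.263, -0.965]]
force: [-3.8, -0.4, 15.7]
finger_gap: -0.2
gripper_force: 7.2
```

```bash
python3 -c "
from d import *
import cv2
st();tip()
for n in('top','side'):
  i=read_camera(n)['color'];m=cv2.inRange(cv2.cvtColor(i,cv2.COLOR_BGR2HSV),(105,110,60),(130,255,255))
  k,l,s,c=cv2.connectedComponentsWithStats(m);print(n,[c[j] for j in range(1,k) if s[j,4]>15])
"
```

```text
t 20.55 tcp [467.8  96.2  16.8] j [ 0.1  0.3 -0.9  0.1 -0.1  1.8] F [-3.8 -0.4 15.7] gap -0.15949029739897758 7.154319153050892
tip ch -11.354798692810098 138.41220574495168 50.52581183773039
top []
side [array([345.7, 252.2])]
```

```bash
python3 -c "
from bench import *
print(hand_in())"
```

```text
the job is handed in; nothing more can be done
None
```

I handed the job in with the bottle lying released on the rollers against the end plate and the dial held at its end stop, just past the third click, with about 16 N; hand-in returned no verdict.

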